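# Press a binding post home with the locking clamp and release it

## Task

Press the brass post of the colour swatch book home with the locking clamp: push the clamp's handle down over centre until it is firmly home on its stop, keep pressing there with about 20 N for a second, and take your hand off so that it stays locked by itself. Then press the teal release lever down until the handle springs open, and leave the lever free. Never push on either with more than 30 N. Leave the book in its nest and do not disturb the staple box, the mug and the rubber stamp.

Things in the scene. Friction and masses are not known exactly. Their poses are not given: they have to be found in the camera images.
- clamp: locking clamp, steel on a grey base plate bolted to the worktop, 265 x 124 x 140 mm. Origin on the worktop right under the handle's hinge; x points along the clamp from handle to jaw, z up. The handle reaches out to -x, the jaw to +x over the book, the release lever's tab to -y. The handle's hinge axis runs along y at [0, 0, 0.062]. Handle and lever are parts of it.
- handle (a joint): handle angle (rad): 0 = open, 0.85 rad above level; grows as it is pushed down, level at 0.85. It springs open; pushing at the grip takes 3 to 12 N, none at dead centre (0.80); past that it pulls itself onto a stiff rubber bumper (roughly 10 N/mm at the grip, then hard). The bumper's screw is set differently each time, height unknown: the locked handle rests somewhere from 0.86 to 1.06.
- handle_grip (a point): point on top of the handle's black sleeve where to push, 105 mm from the hinge axis and 7 mm above the handle's middle plane; the sleeve is 22 mm wide, runs from 65 to 131 mm from the hinge and ends in a lip 6 mm high. x points along the handle to the hinge, z away from its top.
- release (a joint): angle of the teal release lever (rad): 0 = at rest (it springs back), grows as its tab is pressed down, at most 0.60. A rocker, its axis along the clamp's x at [-0.035, -0.027, 0.035] in the clamp's frame; its nose lifts the locked handle back over centre at about 0.4 to 0.5. The tab moves 62 mm per rad, takes 1 to 3 N until the nose meets the handle, then 4 to 12 N.
- release_tab (a point): centre of the top of the release lever's tab, a teal pad of 30 mm along the clamp's x by 24 mm, 56 mm above the worktop at rest; it has free room below it.
- book: swatch book of stiff coloured cards, 64 x 96 x 18 mm, lying loose in the clamp's nest (fences 20 mm above the worktop, 2 mm play). Origin at the centre of its underside.
- post (a joint): how far the post's head is pressed in (m): 0 = proud by 7 mm, 0.007 = flush on the book.
- post_top (a point): top centre of the brass post head, 18 mm across, under the jaw's rubber pad.
- staple_box: red carton of staples, 38 x 82 x 28 mm, loose, stands beside the clamp; origin at the centre of its underside.
- mug: white dotted mug, 92 x 127 x 93 mm with handle, loose, beside the clamp; origin at the centre of its underside.
- stamp: wooden hand stamp, 25 x 53 x 78 mm, loose, near the handle; origin at the centre of its underside.

How it is judged:
By the outcome, as a careful person would: the job done as asked, in the order asked, and still so for the second after the job is handed in, with the robot touching nothing.
It also fails if it takes over 58 s, if anything falls off the work surface, if the arm or the gripper's body presses on something with over 40 N, if the wrist force passes 120 N, or if a joint passes its speed limit or range.

## Robot

A 6-joint arm with a two-finger parallel gripper is mounted at the origin on a cart in front of the work surface, level with it; the furniture and walls round the work are solid. World frame = base frame: x ahead of the robot, y to its left, z up, the work surface at z = 0. Lengths are in mm, angles in rad, forces in N, time in s.
With the tool pointing down it reaches from about 400 to 925 mm from the base axis. Payload 12.5 kg.
Tool frame: the origin (TCP) lies at the very end of the fingers, on their centre line; the grasp point (between the pads) lies 19 mm behind it; x points along the fingers, y is the direction in which the jaws open and shut, and the axes are right-handed (so a half turn about x gives the same grasp; the last joint's range is limited). The gripper opens to 95 mm and grips with 3 to 60 N. Pads are 20 mm wide; open, the fingers measure 119 mm over their backs; the gripper's body (75 mm by 180 mm) begins 59 mm behind the grasp point.
Start: joints at [-1.212, 0.491, 1.559, -0, 1.092, -0.106], TCP at [280.177, -558.702, 214.661] pointing down, gripper open.
Joint ranges: [-3.1, 3.1], [-0.84, 2.19], [0.05, 2.79], [-1.13, 4.28], [0.06, 2.93], [-2.69, 2.69]. Speed limits (rad/s): [2.22, 2.22, 2.79, 3.14, 3.14, 3.14].

## Interface

Orientations are given as [roll, pitch, yaw] about the fixed x, y, z axes, in that order (R = Rz(yaw) Ry(pitch) Rx(roll)).
In Python, from cell import env, optics, job gives the robot as it stands.
- The arm moves only by the shell command python3 -m handwheel 'ROWS' [OPENING]. ROWS is JSON, a list of rows, each an object with "travel": the shift along the world's x, y, z in mm, a list of three; "roll": the turn about the world's z in degrees. In form: [{"travel": [dx, dy, dz], "roll": roll}, ...]. A call has 1 to 8 rows; each row is the pose to reach, as a shift and turn from the pose commanded when the call began; what a row does not reach only later rows make up. A row lasts 1/10 s, in which the tool goes at most 50 mm and 8.59 degrees, less where a joint would pass 70% of its speed; a pose out of reach is approached as far as the arm can. A call with a gripper value outside its range is refused whole. OPENING is the closure, from -1 (fully open) to 1 (shut), set as the call begins (- or left out, the last holds). The fingers move at their own pace and stop on an object; the grip force is fixed at half the most. Time passes only in rows, so rows that repeat a pose let the fingers close. It gives the time, the measured TCP pose, the force and the opening at its end, in the units of the state.
- env.state(): the state, without advancing time (a new reading comes with each control period).
- optics.read_camera(name): name is "side" or "top"; returns the picture (400x640x3 uint8, red, green, blue); there is no depth.
- optics.camera_params(name): a dict with "fx", "fy", "cx", "cy" (pixels), "world_from_camera" (4x4, takes a point from camera to world coordinates). Camera axes: x right, y up, looking along -z (the intrinsics and any distortion apply to the point x, -y, -z); pixel columns grow to the right and rows downward; lengths in mm; the calibration is good to about 2 mm. A picture is of the moment at which its call begins. camera_params takes no time and is no camera call.
- job.job_done(): hands the job in, once; it reports no verdict.
The state is a dict: "t": time; "joints": joint angles; "qvel": joint speeds; "tau": joint torques, N m; "eef_pos": TCP position; "tcp_rot": TCP orientation; "ft_force": force on the tool from outside, world axes, zero at the start; "moment": the same for the moment, N m; "opening": opening from 0.0 (shut) to 1.0 (fully open).
Only numpy, scipy, OpenCV 4.12 (cv2) and the standard library are available. Lean on these libraries where they do the work, as an engineer would, in place of code of your own. Each camera call takes 0.05 s, during which the arm holds its last target.

## Working session

There is one attempt and no reset: what is moved stays moved. The work goes in short steps, Python scripts to look and compute and a shell command to move; the robot and the scene stay as the last step left them, time stands still between calls to the robot, and variables do not carry over. Pictures are saved under pics/ and viewed, and the job is handed in when it is done.

```bash
ls; mkdir -p pics; python3 - <<'E'
from cell import env, optics, job
import cv2
print(env.state())
for n in("side","top"):
    im=optics.read_camera(n); cv2.imwrite(f"pics/{n}0.png",im[:,:,::-1]); print(n,optics.camera_params(n))
E
```

```text
pics
{'t': 0.0, 'joints': array([-1.21161308e+00,  4.91551784e-01,  1.55952530e+00, -2.39343119e-05,
        1.09170159e+00, -1.05559998e-01]), 'qvel': array([-0.00158047,  0.00039699,  0.00051369,  0.00048578,  0.00076414,
       -0.00031104]), 'tau': array([-7.49904825e-05, -6.12643576e+01, -2.58180696e+01,  6.92777149e-02,
        4.81838908e-02, -9.21571291e-05]), 'eef_pos': array([ 280.05826633, -558.42527064,  214.04046525]), 'tcp_rot': array([-1.65846111,  1.56961011,  1.94788582]), 'ft_force': array([-0.86100169, -0.26599013, -0.50159854]), 'moment': array([ 0.02928756, -0.01460828, -0.00562655]), 'opening': 0.9991497338165923}
side {'fx': 398.1053962757888, 'fy': 398.1053962757888, 'cx': 322.736448217824, 'cy': 199.26500812878078, 'world_from_camera': array([[ 9.99695198e-01, -1.27908528e-02, -2.11164787e-02,
         5.34528092e+02],
       [-9.93964288e-03,  5.74416772e-01, -8.18502642e-01,
        -9.77457828e+02],
       [ 2.25990063e-02,  8.18463051e-01,  5.74114552e-01,
         5.94548521e+02],
       [ 0.00000000e+00,  0.00000000e+00,  0.00000000e+00,
         1.00000000e+00]])}
top {'fx': 376.674409647281, 'fy': 376.674409647281, 'cx': 322.3369757910874, 'cy': 196.36480525116286, 'world_from_camera': array([[ 1.07825876e-02,  9.94486912e-01, -1.04304927e-01,
         4.39172394e+02],
       [-9.99070721e-01,  6.36122701e-03, -4.26289607e-02,
        -3.05856061e+02],
       [-4.17304362e-02,  1.04667649e-01,  9.93631347e-01,
         9.52394244e+02],
       [ 0.00000000e+00,  0.00000000e+00,  0.00000000e+00,
         1.00000000e+00]])}
```

View pics/side0.png

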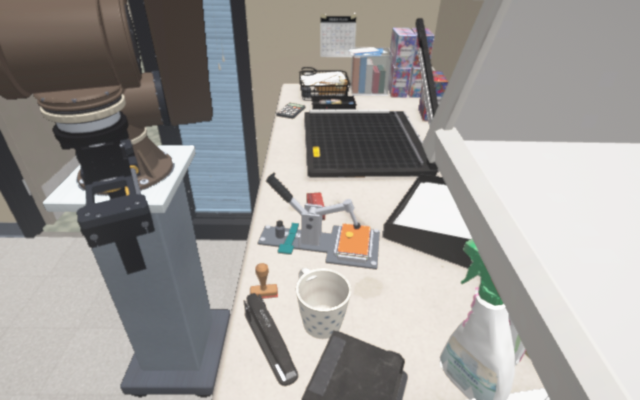

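View pics/top0.png

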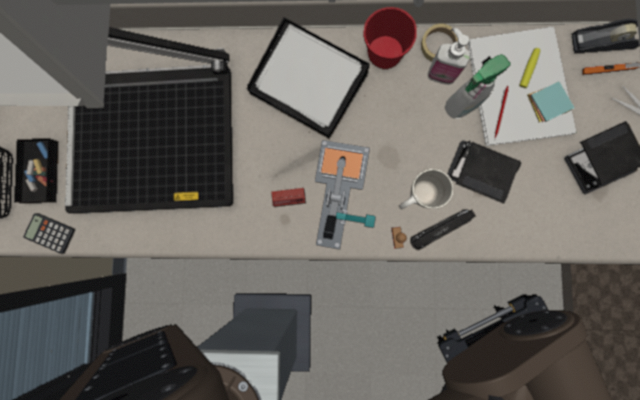

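```bash
python3 - <<'E'
import cv2
a=cv2.imread("pics/side0.png")[150:310,230:400]; cv2.imwrite("pics/s0z.png",cv2.resize(a,None,fx=3.7,fy=3.7,interpolation=cv2.INTER_CUBIC)) 
a=cv2.imread("pics/top0.png")[130:260,260:420]; cv2.imwrite("pics/t0z.png",cv2.resize(a,None,fx=4.5,fy=4.5,interpolation=cv2.INTER_CUBIC)) 
E
```

```text
(no output)
```

View pics/s0z.png

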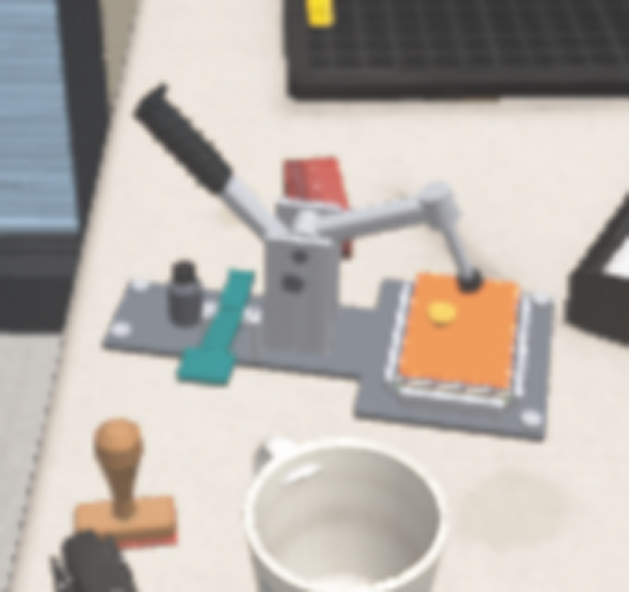

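View pics/t0z.png

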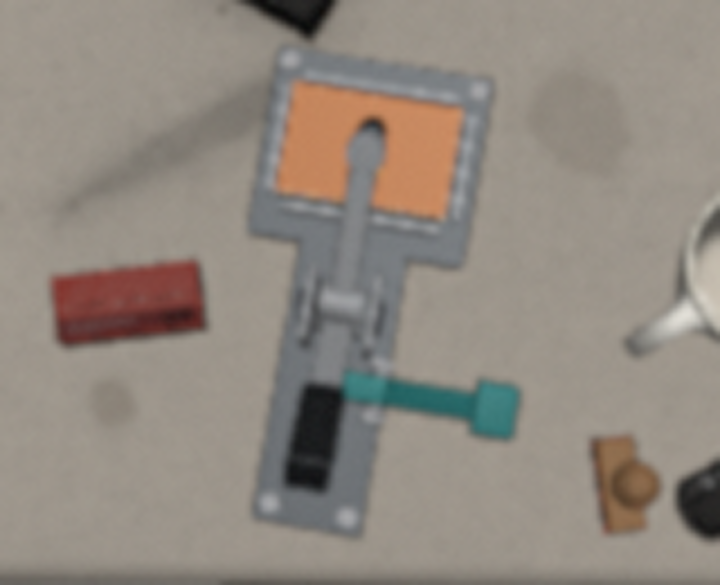

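```bash
cat > h.py <<'E'
import numpy as np
from cell import env, optics, job
def ray(n,u,v):
    p=optics.camera_params(n);T=p['world_from_camera']
    d=T[:3,:3]@np.array([(u-p['cx'])/p['fx'],-(v-p['cy'])/p['fy'],-1]);return T[:3,3],d
def at(n,u,v,z):
    o,d=ray(n,u,v);return o+d*(z-o[2])/d[2]
def proj(n,P):
    p=optics.camera_params(n);T=p['world_from_camera']
    c=T[:3,:3].T@(np.asarray(P,float)-T[:3,3]);return np.array([p['cx']+p['fx']*c[0]/-c[2],p['cy']-p['fy']*c[1]/-c[2]])
def tz(x,y):return 260+x/4.5,130+y/4.5
def sz(x,y):return 230+x/3.7,150+y/3.7
E
python3 - <<'E'
from h import *
for nm,t,s,z in [("tab",(496,409),(208,364),56),("lipend",(306,488),(150,100),169),("boltBL",(268,503),(121,330),6),("boltBR",(347,518),None,6),("boltTL",(290,60),(541,300),6),("boltTR",(480,91),(531,417),6),("stamp",(636,482),(119,440),78),("hinge",(342,305),None,62)]:
    print(nm,at('top',*tz(*t),z).round(1), at('side',*sz(*s),z).round(1) if s else '')
E
```

```text
tab [ 475.7 -381.4   56. ] [ 479.6 -382.1   56. ]
lipend [ 434.  -284.9  169. ] [ 445.9 -295.2  169. ]
boltBL [ 424.4 -259.5    6. ] [ 420.  -297.2    6. ]
boltBR [ 416.7 -303.4    6. ] 
boltTL [ 675.4 -269.2    6. ] [ 679.2 -264.3    6. ]
boltTR [ 657.5 -377.1    6. ] [ 660.9 -368.7    6. ]
stamp [ 438.3 -450.4   78. ] [ 442.3 -461.8   78. ]
hinge [ 529.5 -300.2   62. ]
```

```bash
cat >> h.py <<'E'
H=np.array([529,-299.]);YAW=-0.168
def W(p,H=H,yaw=YAW):
    c,s=np.cos(yaw),np.sin(yaw);return np.array([H[0]+c*p[0]-s*p[1],H[1]+s*p[0]+c*p[1],p[2]])
def hp(r,h,q,y=0):
    a=.85-q;return np.array([-r*np.cos(a)+h*np.sin(a),y,62+r*np.sin(a)+h*np.cos(a)])
E
python3 - <<'E'
from h import *
import cv2
pts=[hp(131,y=w,h=h,q=0) for w in(-11,11) for h in(-7,13)]+[hp(65,h,0,w) for w in(-11,11) for h in (-7,7)]+[hp(105,7,0)]+[(-35+a,-89+b,56) for a in(-15,15) for b in(-12,12)]+[(0,0,62)]
for n,o,f in(("top",(260,130),4.5),("side",(230,150),3.7)):
    im=cv2.imread("pics/t0z.png" if n=="top" else "pics/s0z.png")
    for i,p in enumerate(pts):
        u=(proj(n,W(p))-o)*f
        cv2.circle(im,(int(u[0]),int(u[1])),3,(0,255,255) if i<9 else (0,0,255),-1)
    cv2.imwrite(f"pics/ov_{n}.png",im)
print(W(hp(105,7,0)))
E
```

```text
[ 465.8623311  -288.29194013  145.50432456]
```

View pics/ov_top.png

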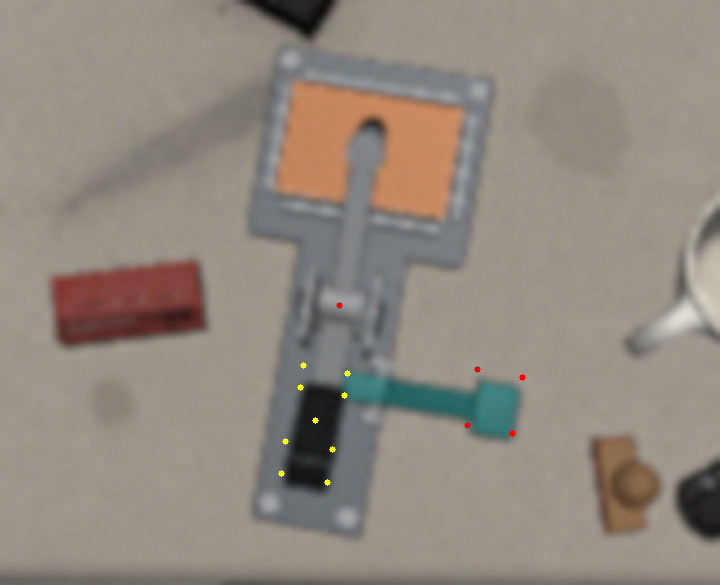

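View pics/ov_side.png

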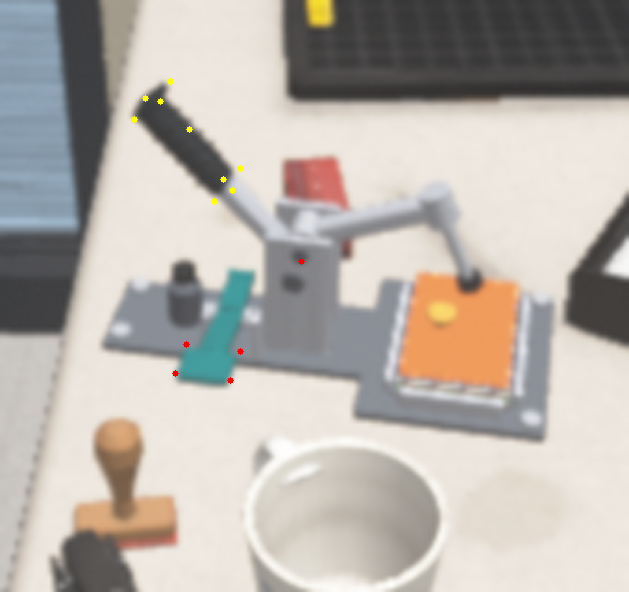

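```bash
sed -i 's/H=np.array(\[529,-299.\])/H=np.array([526.5,-300.5])/' h.py; python3 - <<'E'
from h import *
from scipy.spatial.transform import Rotation as R
s=env.state();M=R.from_euler('xyz',s['tcp_rot']).as_matrix();print(M.round(3))
ay=np.degrees(np.arctan2(M[1,1],M[0,1]));print("jaw yaw",ay,"want",np.degrees(YAW), "or +180")
for q in np.arange(0,1.07,.1): print(round(q,2),W(hp(105,7,q)).round(1))
print('tab',W((-35,-89,56)).round(1),'mug',at('top',432,186,93),'mughandle',at('top',403,206,60))
E
```

```text
[[-0.     0.448 -0.894]
 [ 0.001 -0.894 -0.448]
 [-1.    -0.001 -0.   ]]
jaw yaw -63.370335736076754 want -9.625690958197831 or +180
0.0 [ 463.4 -289.8  145.5]
0.1 [ 455.5 -288.5  138.7]
0.2 [ 448.3 -287.2  131.1]
0.3 [ 441.9 -286.1  122.8]
0.4 [ 436.3 -285.2  114. ]
0.5 [ 431.6 -284.4  104.6]
0.6 [ 427.9 -283.8   94.8]
0.7 [ 425.2 -283.3   84.6]
0.8 [ 423.5 -283.    74.2]
0.9 [ 422.8 -282.9   63.7]
1.0 [ 423.1 -283.    53.2]
tab [ 477.1 -382.4   56. ] mug [ 554.69144223 -518.42107521   93.        ] mughandle [ 511.23483777 -458.08534966   60.        ]
```

```bash
python3 -m handwheel '[{"travel":[28,38,0],"roll":8},{"travel":[56,76,0],"roll":16},{"travel":[84,114,0],"roll":24},{"travel":[112,153,0],"roll":32},{"travel":[140,192,0],"roll":40},{"travel":[168,230,0],"roll":48},{"travel":[193,267,0],"roll":53.7},{"travel":[193,267,0],"roll":53.7}]' 1
```

```text
t: 0.9
eef_pos: [475.2, -287.7, 214.5]
tcp_rot: [-2.981, 1.57, 1.571]
ft_force: [-0.8, -0.0, -0.3]
opening: 0.382
```

```bash
python3 -m handwheel '[{"travel":[0,0,-10],"roll":0},{"travel":[0,0,-20],"roll":0},{"travel":[0,0,-30],"roll":0},{"travel":[0,0,-40],"roll":0},{"travel":[0,0,-45],"roll":0},{"travel":[0,0,-45],"roll":0},{"travel":[0,0,-45],"roll":0}]' 1
python3 - <<'E'
from h import *
import cv2
for n,o in(("top",(260,130)),("side",(230,130))):
    a=optics.read_camera(n)[o[1]:o[1]+150,o[0]:o[0]+180,::-1]; cv2.imwrite(f"pics/{n}1.png",cv2.resize(a,None,fx=4,fy=4,interpolation=cv2.INTER_CUBIC))
E
```

```text
t: 1.6
eef_pos: [473.2, -292.0, 169.7]
tcp_rot: [1.47, 1.571, -0.27]
ft_force: [-0.0, -0.1, 0.6]
opening: 0.006
```

View pics/top1.png

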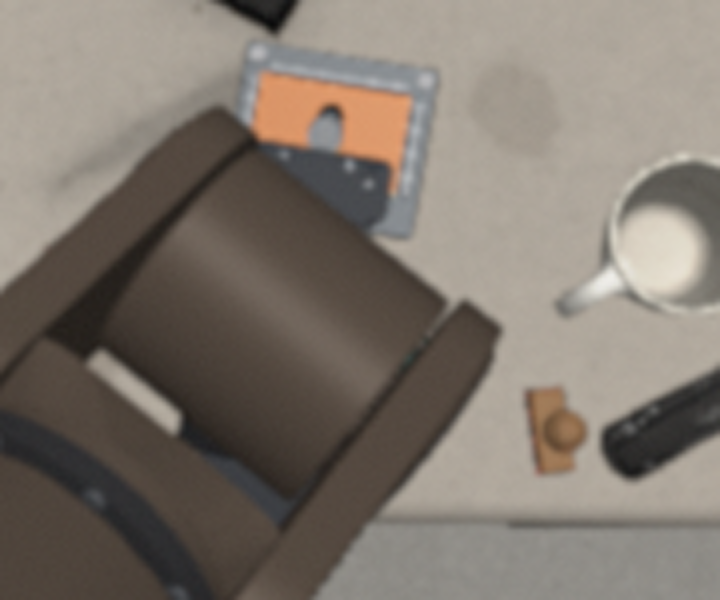

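View pics/side1.png

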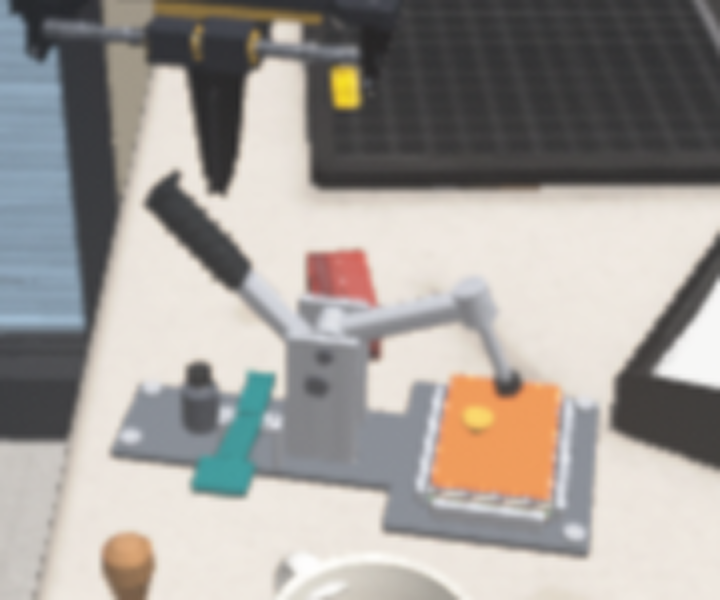

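```bash
python3 -m handwheel '[{"travel":[-4,1,-8],"roll":0},{"travel":[-5,1,-16],"roll":0},{"travel":[-5,1,-20],"roll":0},{"travel":[-5,1,-22],"roll":0}]'; python3 -m handwheel '[{"travel":[-1,0,-2],"roll":0},{"travel":[-2,0,-3],"roll":0},{"travel":[-2,0,-3],"roll":0}]'
```

```text
t: 2.1
eef_pos: [468.0, -290.6, 147.0]
tcp_rot: [-2.115, 1.57, 2.429]
ft_force: [0.6, 0.8, -0.7]
opening: 0.001
t: 2.4
eef_pos: [466.1, -290.7, 144.6]
tcp_rot: [1.838, 1.571, 0.099]
ft_force: [-0.7, -0.5, -0.3]
opening: 0.004
```

```bash
python3 -m handwheel '[{"travel":[-2,0.5,-3],"roll":0},{"travel":[-5,1,-6],"roll":0},{"travel":[-5,1,-6],"roll":0}]';python3 -m handwheel '[{"travel":[-3,0.5,-3],"roll":0},{"travel":[-5,1,-6],"roll":0},{"travel":[-5,1,-6],"roll":0}]'
```

```text
t: 2.7
eef_pos: [461.2, -289.9, 138.8]
tcp_rot: [1.06, 1.569, -0.679]
ft_force: [1.2, 0.0, 4.8]
opening: 0.005
t: 3.0
eef_pos: [456.5, -289.2, 133.3]
tcp_rot: [1.059, 1.568, -0.68]
ft_force: [0.6, 0.6, 11.3]
opening: 0.008
```

```bash
python3 -m handwheel '[{"travel":[-3,0.5,-3],"roll":0},{"travel":[-6,1,-6],"roll":0},{"travel":[-8,1.5,-9],"roll":0},{"travel":[-10,2,-11],"roll":0}]';python3 -m handwheel '[{"travel":[-2,0.5,-4],"roll":0},{"travel":[-4,1,-7],"roll":0},{"travel":[-5,1,-9],"roll":0}]'
```

```text
t: 3.4
eef_pos: [447.6, -287.7, 123.0]
tcp_rot: [1.124, 1.565, -0.616]
ft_force: [5.9, -0.5, 12.3]
opening: 0.004
t: 3.7
eef_pos: [442.0, -286.7, 114.3]
tcp_rot: [1.01, 1.566, -0.73]
ft_force: [-1.8, -0.2, 19.6]
opening: 0.002
```

```bash
python3 -m handwheel '[{"travel":[0,0,0],"roll":0}]';python3 - <<'E'
from h import *
import cv2
print(env.state()['ft_force'])
for n,o in(("side",(230,130)),):
    a=optics.read_camera(n)[o[1]:o[1]+150,o[0]:o[0]+180,::-1]; cv2.imwrite(f"pics/{n}2.png",cv2.resize(a,None,fx=4,fy=4,interpolation=cv2.INTER_CUBIC))
E
```

```text
t: 3.8
eef_pos: [441.9, -286.7, 114.2]
tcp_rot: [0.998, 1.567, -0.741]
ft_force: [-0.9, -0.8, 18.1]
opening: 0.004
[-0.8670389  -0.82534233 18.10642504]
```

View pics/side2.png

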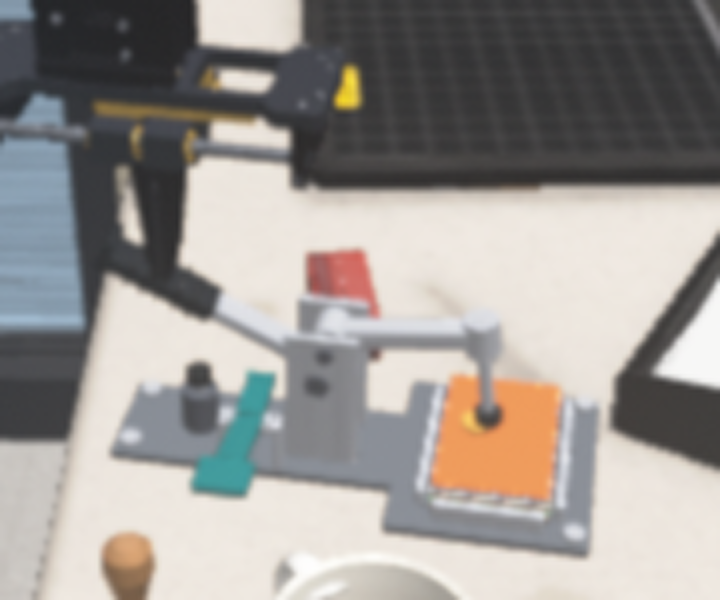

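```bash
python3 -m handwheel '[{"travel":[-3,0.5,0],"roll":0},{"travel":[-6,1,-1],"roll":0}]';python3 -m handwheel '[{"travel":[-2,0.5,-2],"roll":0},{"travel":[-3,0.5,-3],"roll":0}]'
```

```text
t: 4.05
eef_pos: [438.7, -286.8, 113.6]
tcp_rot: [1.172, 1.559, -0.568]
ft_force: [15.4, -1.8, 9.2]
opening: 0.005
t: 4.25
eef_pos: [435.6, -286.3, 110.4]
tcp_rot: [1.147, 1.56, -0.593]
ft_force: [16.6, -2.4, 9.4]
opening: 0.003
```

```bash
python3 -m handwheel '[{"travel":[0,0,-3],"roll":0},{"travel":[0,0,-6],"roll":0}]';python3 -m handwheel '[{"travel":[-1,0,-3],"roll":0},{"travel":[-2,0,-6],"roll":0}]'
```

```text
t: 4.45
eef_pos: [433.4, -285.6, 104.1]
tcp_rot: [0.941, 1.565, -0.798]
ft_force: [-4.3, -4.1, 16.2]
opening: 0.008
t: 4.65
eef_pos: [430.9, -285.3, 97.8]
tcp_rot: [0.931, 1.567, -0.809]
ft_force: [-0.5, -2.5, 12.6]
opening: 0.003
```

```bash
python3 -m handwheel '[{"travel":[-1,0,-3],"roll":0},{"travel":[-1.5,0,-6],"roll":0},{"travel":[-2,0,-9],"roll":0}]';python3 -m handwheel '[{"travel":[-0.5,0,-3],"roll":0},{"travel":[-1,0,-6],"roll":0},{"travel":[-1.5,0,-9],"roll":0}]'
```

```text
t: 4.95
eef_pos: [428.1, -284.8, 88.2]
tcp_rot: [0.741, 1.569, -0.999]
ft_force: [-3.6, -2.0, 8.2]
opening: 0.001
t: 5.25
eef_pos: [426.5, -284.4, 78.6]
tcp_rot: [0.765, 1.57, -0.974]
ft_force: [-0.7, 0.6, 1.2]
opening: 0.004
```

```bash
python3 -m handwheel '[{"travel":[-0.5,0,-2],"roll":0},{"travel":[-0.5,0,-4],"roll":0},{"travel":[-0.5,0,-6],"roll":0}]';python3 -m handwheel '[{"travel":[0,0,-1.5],"roll":0},{"travel":[0,0,-3],"roll":0}]'
```

```text
t: 5.55
eef_pos: [426.1, -284.0, 72.4]
tcp_rot: [-2.446, 1.57, 2.097]
ft_force: [-0.1, -0.4, 0.0]
opening: 0.007
t: 5.75
eef_pos: [426.2, -284.1, 69.5]
tcp_rot: [-2.776, 1.571, 1.767]
ft_force: [-0.1, 0.6, -0.1]
opening: 0.003
```

```bash
python3 - <<'E'
from h import *
import cv2
print(env.state()['ft_force'])
for n,o in(("side",(230,130)),):
    a=optics.read_camera(n)[o[1]:o[1]+150,o[0]:o[0]+180,::-1]; cv2.imwrite(f"pics/{n}3.png",cv2.resize(a,None,fx=4,fy=4,interpolation=cv2.INTER_CUBIC))
E
```

```text
[-0.12833182  0.56963828 -0.09612874]
```

View pics/side3.png

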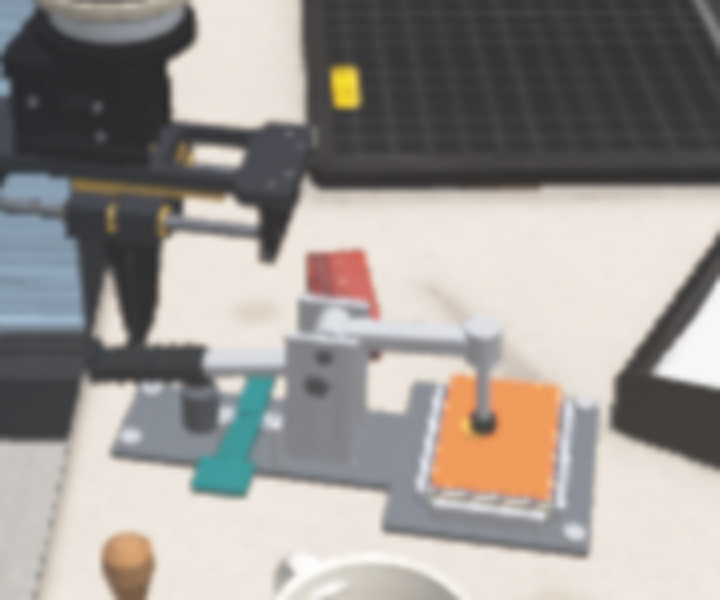

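```bash
python3 -m handwheel '[{"travel":[-5,1,0],"roll":0},{"travel":[-5,1,-1],"roll":0},{"travel":[-5,1,-2],"roll":0},{"travel":[-5,1,-2],"roll":0}]';python3 -m handwheel '[{"travel":[0,0,-1],"roll":0},{"travel":[0,0,-1],"roll":0}]';python3 -m handwheel '[{"travel":[0,0,-1],"roll":0},{"travel":[0,0,-1],"roll":0}]'
```

```text
t: 6.2
eef_pos: [421.2, -283.2, 67.6]
tcp_rot: [1.517, 1.571, -0.222]
ft_force: [-0.0, 0.4, 0.3]
opening: 0.006
t: 6.4
eef_pos: [421.2, -283.2, 66.6]
tcp_rot: [1.582, 1.571, -0.157]
ft_force: [0.2, -0.1, 0.4]
opening: 0.005
t: 6.6
eef_pos: [421.2, -283.2, 65.5]
tcp_rot: [-2.668, 1.571, 1.875]
ft_force: [-0.8, -1.0, -0.7]
opening: 0.009
```

```bash
for i in 1; do :; done; python3 -m handwheel '[{"travel":[0,0,-1],"roll":0},{"travel":[0,0,-1],"roll":0}]';python3 -m handwheel '[{"travel":[0,0,-1],"roll":0},{"travel":[0,0,-1],"roll":0}]'
```

```text
t: 6.8
eef_pos: [421.1, -283.2, 64.5]
tcp_rot: [-2.762, 1.571, 1.781]
ft_force: [0.5, -0.5, 0.3]
opening: 0.004
t: 7.0
eef_pos: [421.1, -283.2, 63.5]
tcp_rot: [-2.443, 1.571, 2.1]
ft_force: [0.0, 0.9, -0.2]
opening: 0.011
```

```bash
python3 -m handwheel '[{"travel":[0,0,-1],"roll":0},{"travel":[0,0,-1],"roll":0}]';python3 -m handwheel '[{"travel":[0,0,-1],"roll":0},{"travel":[0,0,-1],"roll":0}]'
```

```text
t: 7.2
eef_pos: [421.1, -283.2, 62.6]
tcp_rot: [2.952, 1.571, 1.213]
ft_force: [0.1, -0.7, 0.4]
opening: 0.001
t: 7.4
eef_pos: [421.1, -283.2, 61.5]
tcp_rot: [-2.453, 1.571, 2.091]
ft_force: [0.8, 0.2, 0.5]
opening: 0.007
```

```bash
python3 -m handwheel '[{"travel":[0,0,-1],"roll":0},{"travel":[0,0,-1],"roll":0}]';python3 -m handwheel '[{"travel":[0,0,-1],"roll":0},{"travel":[0,0,-1],"roll":0}]'
python3 - <<'E'
from h import *
import cv2
for n,o in(("side",(230,130)),):
    a=optics.read_camera(n)[o[1]:o[1]+150,o[0]:o[0]+180,::-1]; cv2.imwrite(f"pics/{n}4.png",cv2.resize(a,None,fx=4,fy=4,interpolation=cv2.INTER_CUBIC))
E
```

```text
t: 7.6
eef_pos: [421.1, -283.2, 60.5]
tcp_rot: [-2.621, 1.571, 1.923]
ft_force: [0.2, 0.9, -0.1]
opening: 0.005
t: 7.8
eef_pos: [421.1, -283.2, 59.5]
tcp_rot: [-2.685, 1.571, 1.859]
ft_force: [0.2, -0.5, -0.7]
opening: 0.007
```

View pics/side4.png

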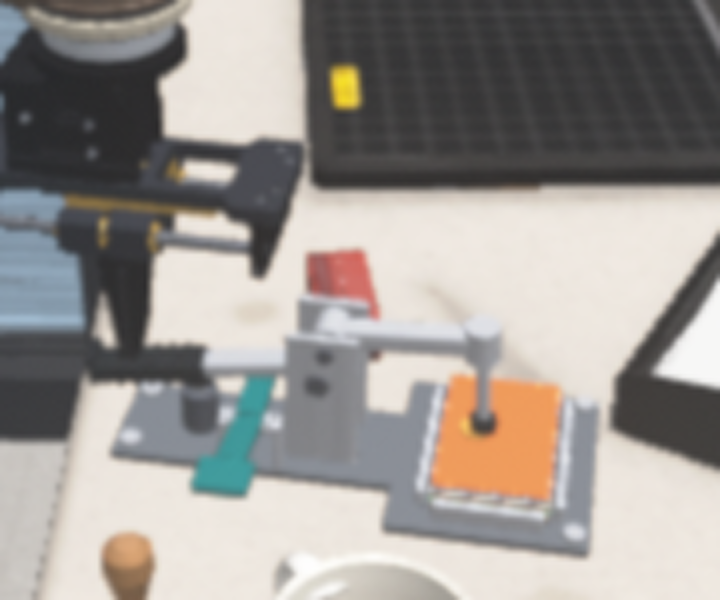

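```bash
python3 -m handwheel '[{"travel":[0,0,-1],"roll":0},{"travel":[0,0,-1],"roll":0}]';python3 -m handwheel '[{"travel":[0,0,-1],"roll":0},{"travel":[0,0,-1],"roll":0}]'
```

```text
t: 8.05
eef_pos: [421.1, -283.2, 58.6]
tcp_rot: [3.034, 1.571, 1.294]
ft_force: [0.4, -0.1, -0.1]
opening: 0.003
t: 8.25
eef_pos: [421.1, -283.2, 57.6]
tcp_rot: [-2.386, 1.571, 2.158]
ft_force: [-0.2, 0.2, 0.2]
opening: 0.006
```

```bash
python3 -m handwheel '[{"travel":[0,0,-1],"roll":0},{"travel":[0,0,-1],"roll":0}]';python3 -m handwheel '[{"travel":[0,0,-0.5],"roll":0},{"travel":[0,0,-1],"roll":0}]'
```

```text
t: 8.45
eef_pos: [421.1, -283.2, 56.6]
tcp_rot: [-2.796, 1.571, 1.747]
ft_force: [-0.1, -0.3, -0.0]
opening: 0.006
t: 8.65
eef_pos: [421.2, -283.2, 55.6]
tcp_rot: [1.331, 1.571, -0.408]
ft_force: [-0.4, 0.6, -0.1]
opening: 0.006
```

```bash
python3 -m handwheel '[{"travel":[0,0,-1],"roll":0},{"travel":[0,0,-1],"roll":0}]';python3 -m handwheel '[{"travel":[0,0,-0.5],"roll":0},{"travel":[0,0,-1],"roll":0}]'
python3 - <<'E'
from h import *
import cv2
for n,o in(("side",(230,180)),):
    a=optics.read_camera(n)[o[1]:o[1]+80,o[0]:o[0]+110,::-1]; cv2.imwrite(f"pics/{n}5.png",cv2.resize(a,None,fx=7,fy=7,interpolation=cv2.INTER_CUBIC))
E
```

```text
t: 8.85
eef_pos: [421.1, -283.2, 54.5]
tcp_rot: [-2.578, 1.571, 1.966]
ft_force: [-0.4, -0.3, -0.5]
opening: 0.004
t: 9.05
eef_pos: [421.2, -283.3, 53.7]
tcp_rot: [1.184, 1.571, -0.555]
ft_force: [-1.2, 0.4, 2.4]
opening: 0.006
```

View pics/side5.png

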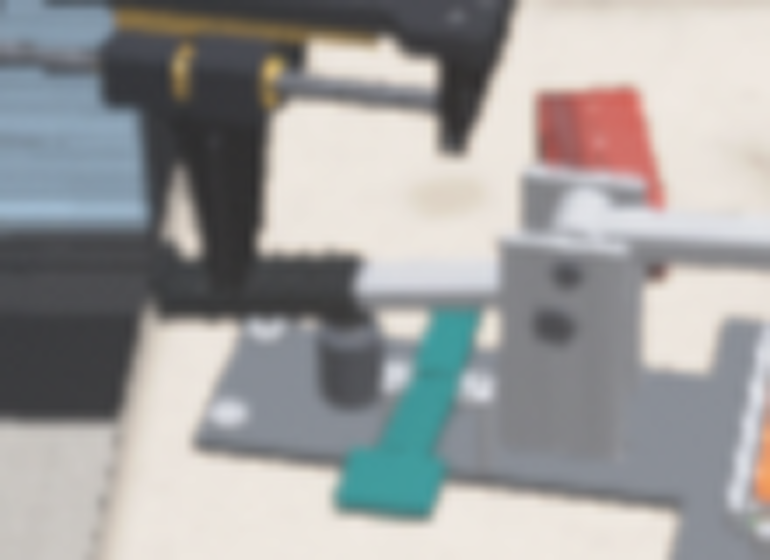

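Contact at z≈53.7 (locked angle ≈1.0). The tip sits on the sleeve, between lip and bumper. Now I'll press in small increments.

```bash
python3 -m handwheel '[{"travel":[0,0,-0.5],"roll":0},{"travel":[0,0,-0.5],"roll":0}]';python3 -m handwheel '[{"travel":[0,0,-0.5],"roll":0},{"travel":[0,0,-0.5],"roll":0}]'
```

```text
t: 9.3
eef_pos: [421.3, -283.3, 53.4]
tcp_rot: [1.121, 1.57, -0.619]
ft_force: [-0.4, 0.8, 4.9]
opening: 0.003
t: 9.5
eef_pos: [421.3, -283.3, 53.1]
tcp_rot: [1.096, 1.57, -0.644]
ft_force: [-2.0, 1.2, 7.4]
opening: 0.008
```

```bash
python3 -m handwheel '[{"travel":[0,0,-0.5],"roll":0},{"travel":[0,0,-1],"roll":0}]';python3 -m handwheel '[{"travel":[0,0,-0.5],"roll":0},{"travel":[0,0,-0.9],"roll":0}]';python3 -m handwheel '[{"travel":[0,0,-0.5],"roll":0},{"travel":[0,0,-0.5],"roll":0}]'
```

```text
t: 9.7
eef_pos: [421.3, -283.3, 52.4]
tcp_rot: [1.072, 1.57, -0.668]
ft_force: [-2.6, 2.3, 15.2]
opening: 0.004
t: 9.9
eef_pos: [421.4, -283.3, 51.9]
tcp_rot: [1.045, 1.569, -0.694]
ft_force: [-3.4, 3.1, 21.0]
opening: 0.006
t: 10.1
eef_pos: [421.4, -283.3, 51.6]
tcp_rot: [1.042, 1.569, -0.697]
ft_force: [-3.8, 2.8, 23.1]
opening: 0.006
```

```bash
python3 -m handwheel '[{"travel":[0,0,0.3],"roll":0},{"travel":[0,0,0.3],"roll":0},{"travel":[0,0,0.3],"roll":0},{"travel":[0,0,0.3],"roll":0}]';python3 -m handwheel '[{"travel":[0,0,0],"roll":0},{"travel":[0,0,0],"roll":0},{"travel":[0,0,0],"roll":0},{"travel":[0,0,0],"roll":0},{"travel":[0,0,0],"roll":0},{"travel":[0,0,0],"roll":0}]';python3 -m handwheel '[{"travel":[0,0,0],"roll":0},{"travel":[0,0,0],"roll":0},{"travel":[0,0,0],"roll":0},{"travel":[0,0,0],"roll":0},{"travel":[0,0,0],"roll":0}]'
```

```text
t: 10.5
eef_pos: [421.4, -283.3, 51.9]
tcp_rot: [1.048, 1.569, -0.692]
ft_force: [-3.2, 3.3, 21.0]
opening: 0.005
t: 11.1
eef_pos: [421.4, -283.3, 51.9]
tcp_rot: [1.034, 1.569, -0.705]
ft_force: [-4.4, 2.3, 20.6]
opening: 0.004
t: 11.6
eef_pos: [421.4, -283.3, 51.9]
tcp_rot: [1.045, 1.569, -0.695]
ft_force: [-3.8, 3.4, 21.4]
opening: 0.004
```

```bash
python3 -m handwheel '[{"travel":[0,0,3],"roll":0},{"travel":[0,0,12],"roll":0},{"travel":[0,0,30],"roll":0},{"travel":[0,0,60],"roll":0},{"travel":[0,0,80],"roll":0},{"travel":[0,0,80],"roll":0}]';python3 -m handwheel '[{"travel":[20,-35,0],"roll":0},{"travel":[40,-70,0],"roll":0},{"travel":[56,-101,0],"roll":0},{"travel":[56,-101,0],"roll":0},{"travel":[56,-101,0],"roll":0}]'
python3 - <<'E'
from h import *
import cv2
for n,o in(("side",(230,130)),("top",(260,130))):
    a=optics.read_camera(n)[o[1]:o[1]+150,o[0]:o[0]+180,::-1]; cv2.imwrite(f"pics/{n}6.png",cv2.resize(a,None,fx=4,fy=4,interpolation=cv2.INTER_CUBIC))
E
```

```text
t: 12.2
eef_pos: [422.0, -283.9, 133.0]
tcp_rot: [1.026, 1.566, -0.713]
ft_force: [0.3, -0.1, 0.0]
opening: 0.007
t: 12.7
eef_pos: [476.6, -383.9, 129.1]
tcp_rot: [-2.228, 1.569, 2.315]
ft_force: [-0.7, 0.4, -0.4]
opening: 0.004
```

View pics/side6.png

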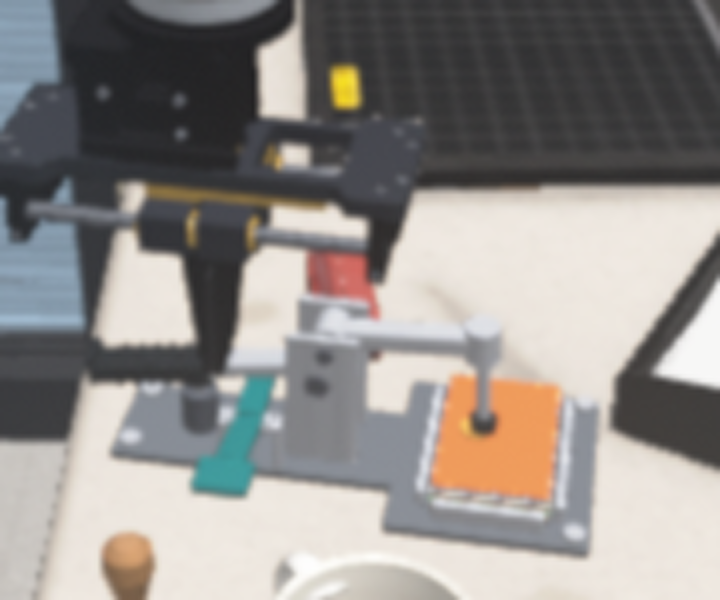

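View pics/top6.png

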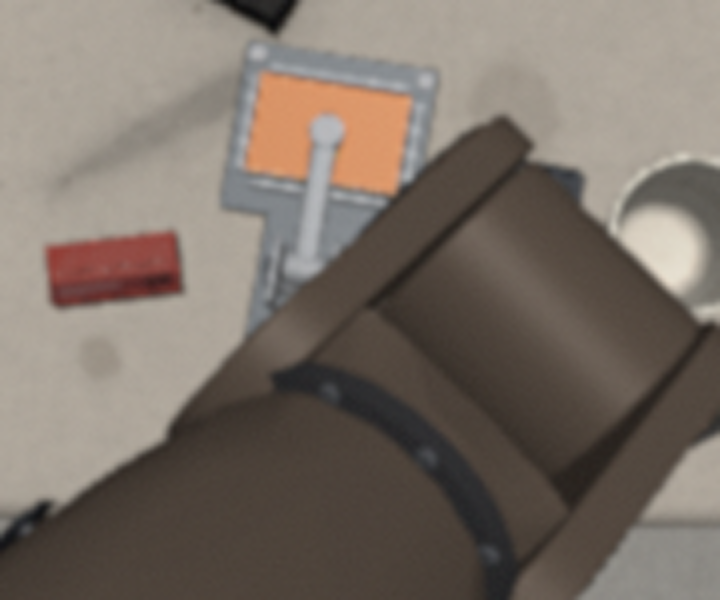

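```bash
python3 -m handwheel '[{"travel":[0,-3,-20],"roll":0},{"travel":[0,-3,-40],"roll":0},{"travel":[0,-3,-55],"roll":0},{"travel":[0,-3,-66],"roll":0},{"travel":[0,-3,-68],"roll":0},{"travel":[0,-3,-68],"roll":0}]'; python3 -m handwheel '[{"travel":[0,0,-2],"roll":0},{"travel":[0,0,-4],"roll":0},{"travel":[0,0,-6],"roll":0}]'
```

```text
t: 13.4
eef_pos: [477.2, -386.9, 62.7]
tcp_rot: [-2.49, 1.571, 2.054]
ft_force: [-0.6, -0.4, -0.2]
opening: 0.004
t: 13.7
eef_pos: [477.3, -387.3, 56.9]
tcp_rot: [0.985, 1.57, -0.754]
ft_force: [-0.2, -0.4, -0.2]
opening: 0.011
```

```bash
python3 -m handwheel '[{"travel":[0,0,-2],"roll":0},{"travel":[0,0,-4],"roll":0},{"travel":[0,0,-6],"roll":0}]'; python3 -m handwheel '[{"travel":[0,0,-2],"roll":0},{"travel":[0,0,-4],"roll":0},{"travel":[0,0,-6],"roll":0}]'
```

```text
t: 14.0
eef_pos: [477.4, -387.8, 50.8]
tcp_rot: [0.763, 1.569, -0.977]
ft_force: [-0.4, -2.8, 7.1]
opening: 0.0
t: 14.3
eef_pos: [477.5, -388.7, 46.0]
tcp_rot: [0.702, 1.567, -1.038]
ft_force: [-4.6, -5.9, 16.4]
opening: 0.003
```

```bash
python3 - <<'E'
from h import *
import cv2
for n,o in(("side",(230,150)),):
    a=optics.read_camera(n)[o[1]:o[1]+120,o[0]:o[0]+140,::-1]; cv2.imwrite(f"pics/{n}7.png",cv2.resize(a,None,fx=5,fy=5,interpolation=cv2.INTER_CUBIC))
E
```

```text
(no output)
```

View pics/side7.png

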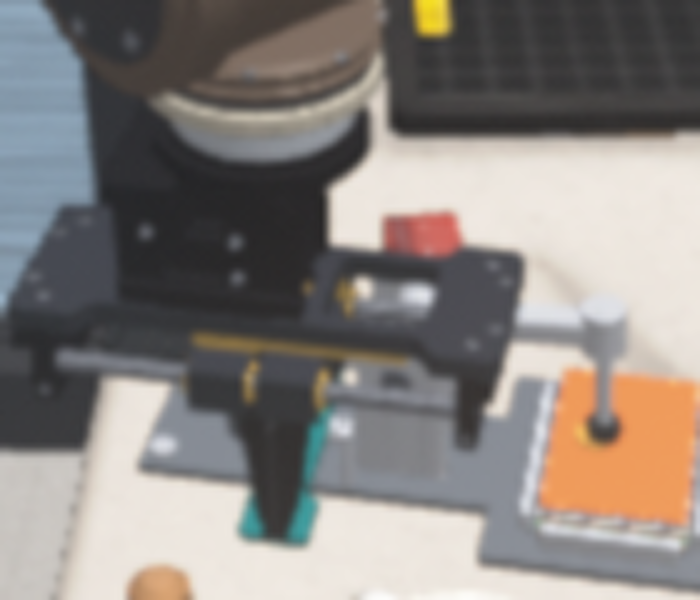

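```bash
python3 -m handwheel '[{"travel":[0.5,-1,-1],"roll":0},{"travel":[0.5,-1,-2],"roll":0}]'; python3 -m handwheel '[{"travel":[0,0,-1],"roll":0},{"travel":[0,0,-2],"roll":0}]'
```

```text
t: 14.55
eef_pos: [477.6, -389.1, 43.8]
tcp_rot: [0.553, 1.569, -1.186]
ft_force: [-6.6, -4.0, 14.6]
opening: 0.004
t: 14.75
eef_pos: [477.6, -389.4, 41.8]
tcp_rot: [0.533, 1.568, -1.207]
ft_force: [-4.9, -5.1, 12.7]
opening: 0.003
```

Force is falling; continue.

```bash
python3 -m handwheel '[{"travel":[0,-0.5,-1.5],"roll":0},{"travel":[0,-0.5,-3],"roll":0}]'; python3 -m handwheel '[{"travel":[0,0,-1.5],"roll":0},{"travel":[0,0,-3],"roll":0}]';python3 -m handwheel '[{"travel":[0,0,-1.5],"roll":0},{"travel":[0,0,-3],"roll":0}]'
```

```text
t: 14.95
eef_pos: [477.6, -389.7, 38.6]
tcp_rot: [0.54, 1.569, -1.2]
ft_force: [-7.0, -3.5, 11.1]
opening: -0.002
t: 15.15
eef_pos: [477.6, -389.8, 35.5]
tcp_rot: [0.532, 1.569, -1.207]
ft_force: [-5.0, -5.2, 10.9]
opening: 0.005
t: 15.35
eef_pos: [477.5, -389.7, 32.4]
tcp_rot: [0.507, 1.569, -1.232]
ft_force: [-4.6, -4.7, 9.1]
opening: -0.001
```

```bash
python3 -m handwheel '[{"travel":[-0.5,0,-1.5],"roll":0},{"travel":[-0.5,0,-3],"roll":0}]'; python3 -m handwheel '[{"travel":[0,0,-1.5],"roll":0},{"travel":[0,0,-3],"roll":0}]'
```

```text
t: 15.55
eef_pos: [477.3, -389.6, 29.2]
tcp_rot: [0.744, 1.569, -0.996]
ft_force: [-2.6, -3.2, 5.4]
opening: 0.006
t: 15.75
eef_pos: [477.2, -389.1, 25.6]
tcp_rot: [0.766, 1.57, -0.974]
ft_force: [-0.6, -3.3, 2.4]
opening: 0.003
```

```bash
python3 - <<'E'
from h import *
import cv2
for n,o in(("side",(230,150)),):
    a=optics.read_camera(n)[o[1]:o[1]+120,o[0]:o[0]+140,::-1]; cv2.imwrite(f"pics/{n}8.png",cv2.resize(a,None,fx=5,fy=5,interpolation=cv2.INTER_CUBIC))
E
```

```text
(no output)
```

View pics/side8.png

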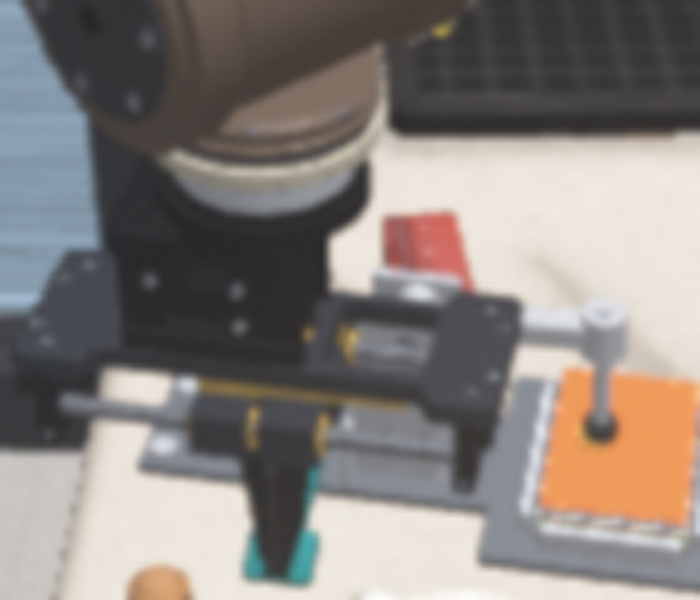

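```bash
python3 -m handwheel '[{"travel":[0,0,-1],"roll":0},{"travel":[0,0,-2],"roll":0},{"travel":[0,0,-2],"roll":0}]';python3 - <<'E'
from h import *
import cv2
for n,o in(("side",(230,150)),):
    a=optics.read_camera(n)[o[1]:o[1]+120,o[0]:o[0]+140,::-1]; cv2.imwrite(f"pics/{n}9.png",cv2.resize(a,None,fx=5,fy=5,interpolation=cv2.INTER_CUBIC))
E
```

```text
t: 16.1
eef_pos: [477.2, -388.7, 23.4]
tcp_rot: [2.939, 1.571, 1.199]
ft_force: [-1.7, -3.8, 1.6]
opening: 0.002
```

View pics/side9.png

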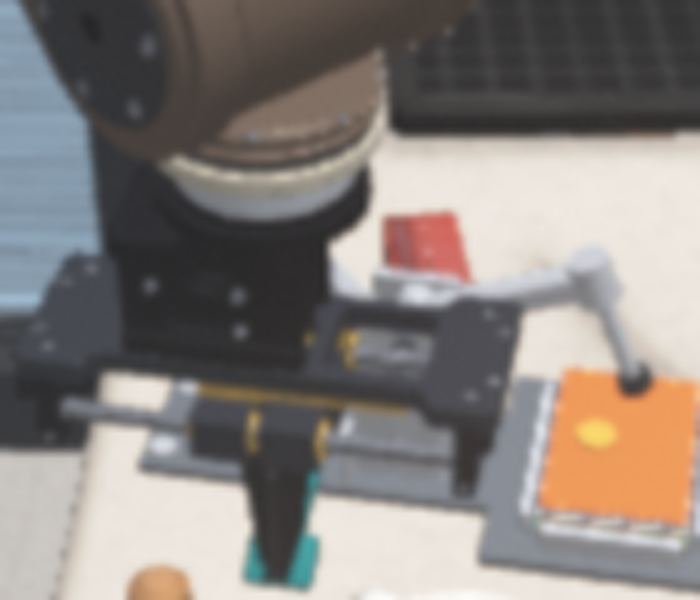

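```bash
python3 -m handwheel '[{"travel":[0,0,10],"roll":0},{"travel":[0,0,25],"roll":0},{"travel":[0,0,45],"roll":0},{"travel":[0,0,80],"roll":0},{"travel":[0,0,120],"roll":0},{"travel":[0,0,160],"roll":0},{"travel":[0,0,190],"roll":0}]';python3 -m handwheel '[{"travel":[-28,-35,0],"roll":0},{"travel":[-56,-70,0],"roll":0},{"travel":[-84,-105,0],"roll":0},{"travel":[-112,-140,0],"roll":0},{"travel":[-140,-160,0],"roll":0},{"travel":[-140,-160,0],"roll":0},{"travel":[-140,-160,0],"roll":0},{"travel":[-140,-160,0],"roll":0}]'
python3 - <<'E'
from h import *
import cv2
print(env.state()['qvel'].round(3))
for n,o in(("side",(230,150)),("top",(260,130))):
    a=optics.read_camera(n)[o[1]:o[1]+150,o[0]:o[0]+180,::-1]; cv2.imwrite(f"pics/{n}10.png",cv2.resize(a,None,fx=4,fy=4,interpolation=cv2.INTER_CUBIC))
E
```

```text
t: 16.85
eef_pos: [477.2, -388.2, 217.4]
tcp_rot: [1.166, 1.569, -0.573]
ft_force: [-0.7, -0.5, 0.1]
opening: -0.001
t: 17.65
eef_pos: [337.9, -547.8, 214.2]
tcp_rot: [1.96, 1.57, 0.222]
ft_force: [-0.2, -0.4, 0.7]
opening: 0.006
[ 0.012  0.002 -0.    -0.004 -0.005 -0.003]
```

View pics/side10.png

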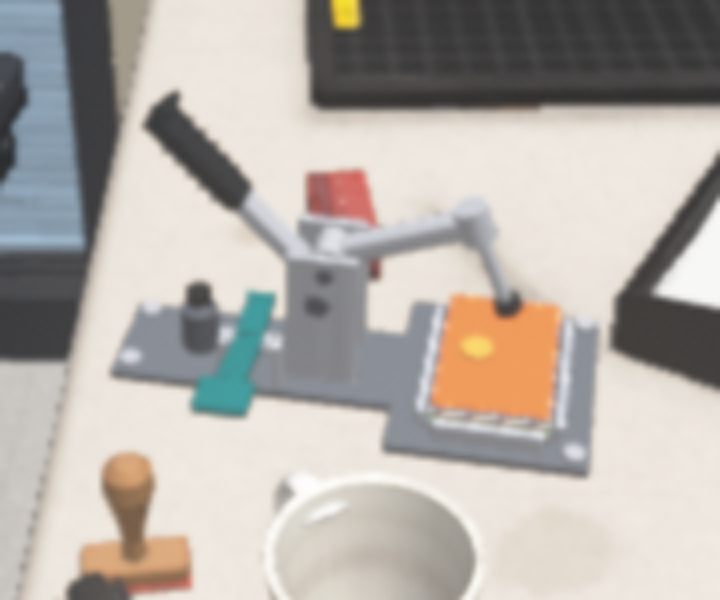

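View pics/top10.png

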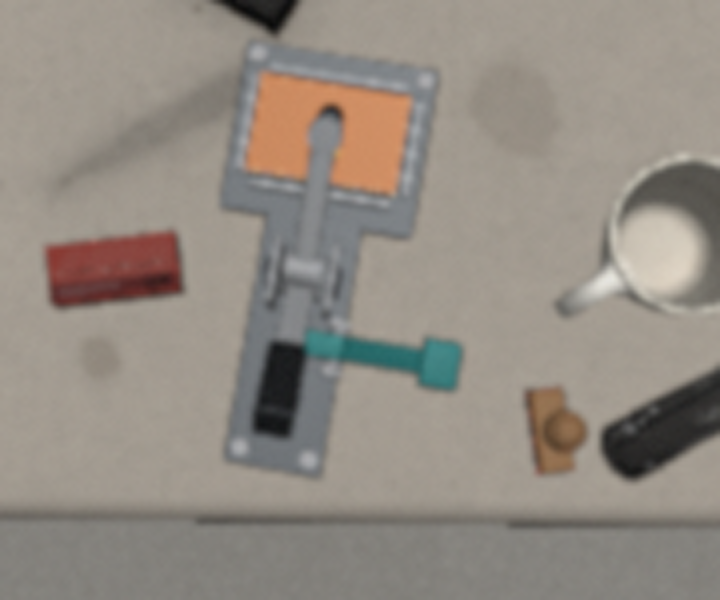

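```bash
python3 -c "
from cell import job
print(job.job_done())"
```

```text
the job is handed in; nothing more can be done
None
```

The clamp is pressed home, locked and released again, and the job is handed in at about 17.8 s of the 58 s allowed.

- **Handle:** I pushed it over centre and onto its stop, which I met at about 1.0 rad by tip height. I then pressed at 21 N vertically (23 N at most) for about 1.5 s. After I lifted off, the picture showed it still locked.
- **Release lever:** I pressed the teal tab down to about z = 23 mm and the handle sprang open. The lever returned to rest once I backed off.
- **Forces:** The largest reading was about 24 N on the handle and 18 N on the tab, both under 30 N. These came out higher than the stated 3–12 N for the handle and 4–12 N for the lever, probably because friction at the fingertip adds to the spring force. Forces were read only at the end of each short move, so a brief higher peak between readings would not show.
- **Last pictures:** The handle is open and the lever up. The post head is about 2 px (roughly 7 mm) lower than before, which fits it being flush. The book is in its nest, the staple box, mug and stamp look unmoved, and the arm is clear.
- **Disagreement:** The two cameras differed by 4–5 mm on where the clamp stood, more than the stated 2 mm. I used a compromise position, and contact came where expected.

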